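# Set the tilting lapping plate and prove it with a stroke

### The job

Raise the tilting lapping plate by the round bar at its side until it lies level with the set arm beside it (same slope, leave the set arm alone), and let go: its stiff hinge holds it. Then take the lapping block from its tray and, with its sole flat on the plate and pressing lightly, draw it slowly down the plate in one unbroken stroke from the upper end to the lower (hinge) end. Put the block back upright in its tray; the plate must still have the set arm's slope, and the tape measure, the mug and the jar near the tray must stay where they are.

Things in the scene. Friction and masses are not known exactly. Their poses are not given: they have to be found in the camera images.
- stand: Fixed grey base of the lapping plate, 220 x 170 x 16 mm high, on rubber feet; it does not move. Origin on the table under it; x points along the plate from the hinge end (towards the robot) to the upper end, y to the left, z up. The hinge axis runs along y at x = -90 mm, 40 mm above the table.
- plate (a joint): Slope of the dark steel plate in rad, 0 = level, growing as its far end rises (0 to 1.2). Stiff friction hinge (2.2 N m): it stays where it is left; raising it by the bar takes about 15 N, and it gives way downwards if pressed with more than about 10 N near its upper end.
- plate_hinge (a point): Point on the plate's hinge axis, moving with the plate: x runs up the plate, y to the left along the hinge axis, z out of the plate's upper face. The plate is 10 mm thick, its upper face at z = +5 mm; it covers x = 16 to 204 mm and y = -61 to +49 mm.
- plate_grip (a point): Grasp point on the plate's side bar: a round steel bar, 14 mm diameter, that sticks out of the plate's left edge along y at 175 mm from the hinge axis; free length from y = +60 to +140 mm, this point at y = +105 mm, on the bar's axis. Clear table below it. It can be pinched from above with the fingers on its near and far sides; the bar can turn between the fingers.
- set_arm (a joint): Slope of the set arm in rad, same sense and zero as plate; this is the slope the plate shall have. The arm is a flat aluminium bar, 200 x 6 x 14 mm, on the same hinge axis, 25 mm to the right of the plate; its upper edge is flush with the plate's upper face when both slopes agree. It is tight and is not to be moved.
- set_arm_tip (a point): Far end of the set arm's upper edge; x runs along the arm.
- tray: Fixed shallow open grey tray, 124 x 96 x 14 mm high, walls 5 mm, home of the lapping block. Origin under its centre, x along its 124 mm side; its inner floor is 5 mm above the origin.
- block: Wooden lapping block, 0.24 kg. Origin: centre of the underside of its sole, hanging free; x along its length, z up. From below: brass sole 76 x 50 x 10 mm, 8 mm gap, wooden body 84 x 56 mm from z = 18 to 38 mm, and along x on top a wooden rib 66 mm long, 16 mm wide (across y), z = 37 to 73 mm, to be gripped across its 16 mm.
- sole (a joint): How far (m) the block's sprung sole is pushed into the block: 0 free, 0.008 fully in. It starts to give at 3.5 N and is fully in at about 9 N; about half in gives a steady light push of 6 N.
- measure: Bystander: tape measure, 66 x 74 x 36 mm, left of the plate. Origin under its centre.
- jar_b: Bystander: screw-top jar, 47 mm diameter, 76 mm high, beyond the gap between plate and tray. Origin under its centre.
- mug: Bystander: mug, 91 mm high, at the left. Origin under its centre.

How it is judged (in metres and radians):
On the way, in this order (a step that is already met when the one before it is completed fails the run):
1. the plate is set to the set arm's slope (within 0.05 rad) and let go, at rest (angle between the x axis of plate_hinge and the x axis of set_arm_tip, either way round below 0.05 rad and contact force between plate and anything else below 0.2 N and velocity of joint plate between -0.02 and 0.02 rad/s), for 0.3 s.
2. the block's sole is pressed flat on the upper end of the plate (its centre more than 120 mm up from the hinge axis) (contact force between block and plate above 1.5 N and angle between the z axis of block and the z axis of plate_hinge, either way round below 0.12 rad and y of block in the frame of plate_hinge between -0.057 and 0.045 m and x of block in the frame of plate_hinge above 0.12 m), for 0.1 s.
3. the block is drawn slowly over the middle of the plate (75 to 120 mm), flat, with unbroken contact (contact force between block and plate above 1.5 N and angle between the z axis of block and the z axis of plate_hinge, either way round below 0.12 rad and y of block in the frame of plate_hinge between -0.057 and 0.045 m and x of block in the frame of plate_hinge between 0.075 and 0.12 m), for 0.3 s.
4. the block, still pressed flat on the plate, reaches its lower end (less than 75 mm) (contact force between block and plate above 1.5 N and angle between the z axis of block and the z axis of plate_hinge, either way round below 0.12 rad and y of block in the frame of plate_hinge between -0.057 and 0.045 m and x of block in the frame of plate_hinge below 0.075 m), for 0.1 s.
At the end, for the whole second after the job is handed in: The plate has the set arm's slope within 0.05 rad (3 degrees), the set arm is where it was (6 mm at its tip), and the block stands upright on the tray's floor, at rest, its middle within 30 mm of the tray's (angle between the x axis of plate_hinge and the x axis of set_arm_tip, either way round below 0.05 rad and distance of set_arm_tip from where it was at the start of the episode below 0.006 m and horizontal distance between block and tray below 0.03 m and z of block in the frame of tray below 0.01 m and angle between block's own z axis and vertical below 0.1 rad and linear speed of block below 0.01 m/s); the robot touches nothing.
It fails at once if the set arm is moved (more than 8 mm at its tip) (distance of set_arm_tip from where it was at the start of the episode above 0.008 m).
It fails at once if the block is pressed on the plate with more than 20 N (contact force between block and plate above 20 N).
It fails at once if a bystander (tape measure, the jar between plate and tray, mug) is moved more than 30 mm (distance of any of measure, jar_b, mug from where it was at the start of the episode above 0.03 m).
It also fails if it takes over 67 s, if anything falls off the work surface, if the arm or the gripper's body presses on something with over 40 N, if the wrist force passes 120 N, or if a joint passes its speed limit or range.

### The arm

A 6-joint arm with a two-finger parallel gripper is mounted at the origin on the work surface; the furniture and walls round the work are solid. World frame = base frame: x ahead of the robot, y to its left, z up, the work surface at z = 0. Lengths are in mm, angles in rad, forces in N, time in s.
With the tool pointing down it reaches from about 275 to 1000 mm from the base axis. Payload 8.4 kg.
Tool frame: the origin (TCP) lies on the centre line of the jaws, within the pads' length; the fingertips stand 25 mm ahead of it and the grasp point (between the pads) lies 6 mm ahead of it; z points along the fingers, x is the direction in which the jaws open and shut, and the axes are right-handed (so a half turn about z gives the same grasp; the last joint's range is limited). The gripper opens to 85 mm and grips with 20 to 120 N. Pads are 22 mm wide; open, the fingers measure 114 mm over their backs; the gripper's body (76 mm by 85 mm) begins 54 mm behind the grasp point. The pads swing forward as they close: fully open they stand 13 mm farther back than shut.
Start: joints at [1.234, 0.353, 1.633, -0, 1.155, -0.002], TCP at [205.361, 590.301, 256.281] pointing down, gripper open.
Joint ranges: [-2.63, 2.63], [-0.92, 2.1], [0.06, 2.66], [-1.3, 4.44], [0, 2.69], [-3.02, 3.02]. Speed limits (rad/s): [2.22, 2.22, 2.79, 3.14, 3.14, 3.14].

### API

Orientations are given as [roll, pitch, yaw] about the fixed x, y, z axes, in that order (R = Rz(yaw) Ry(pitch) Rx(roll)).
In Python, from rig import r gives the robot as it stands. The module is installed in compiled form; this text tells all that it offers.
- The arm moves only by the tool jog_arm, never from a script. Its argument "deltas" is a list of rows, each an object with "gripper": the gripper command: -1 is fully open, 1 is shut, values between are in proportion; "translation": the shift along the world's x, y, z in units of 10 cm (1.0 is 10 cm), a list of three; "dr": the turn, a rotation vector about the world's x, y, z in units of pi/2 rad (1.0 is pi/2 rad), a list of three. In form: [{"gripper": gripper, "translation": [x, y, z], "dr": [wx, wy, wz]}, ...]. A call has 1 to 12 rows; each row shifts and turns the commanded pose from where the row before left it; what a row does not reach is not made up. A row lasts 1/12 s, in which the tool goes at most 41.7 mm and 7.16 degrees, less where a joint would pass 70% of its speed; a pose out of reach is approached as far as the arm can. A call with a number of a shift or a turn outside -1 to 1 is refused whole. A call with a gripper value outside its range is refused whole. The fingers move at their own pace and stop on an object; "squeeze" is the grip in N (left out, the last holds). Time passes only in rows, so rows that do not move let the fingers close. It gives the time, the measured TCP pose, the force and the opening at its end, in the units of the state.
- r.sense(): the state, without advancing time (a new reading comes with each control period).
- r.grab_frame(name): name is "side" or "top"; returns the picture (400x640x3 uint8, blue, green, red); there is no depth.
- r.calibration(name): a dict with "mtx" (3x3 intrinsics, pixels), "world_from_camera" (4x4, takes a point from camera to world coordinates). Camera axes: x right, y down, z forward; pixel columns grow to the right and rows downward; lengths in mm; the calibration is good to about 2 mm. A picture is of the moment at which its call begins. calibration takes no time and is no camera call.
- r.sign_off(): hands the job in, once; it reports no verdict.
The state is a dict: "clock": time; "qpos": joint angles; "qvel": joint speeds; "joint_efforts": joint torques, N m; "eef_pos": TCP position; "tcp_rot": TCP orientation; "contact_force": force on the tool from outside, world axes, zero at the start; "wrist_torque": the same for the moment, N m; "opening": opening from 0.0 (shut) to 1.0 (fully open).
Only numpy, scipy, OpenCV 4.12 (cv2) and the standard library are available. Lean on these libraries where they do the work, as an engineer would, in place of code of your own. Each camera call takes 0.05 s, during which the arm holds its last target. There are 200 camera calls.

## Working session

There is one attempt and no reset: what is moved stays moved. The work goes in short steps, Python scripts to look and compute and a tool call to move; the robot and the scene stay as the last step left them, time stands still between calls to the robot, and variables do not carry over. Pictures are saved under pics/ and viewed, about 8 in all and at most 12, crops included, and the job is handed in when it is done.

Besides the shell and the picture viewer there is one more tool, called after "Request:" as name(argument=value, ...) on one line, values as JSON. jog_arm: Moves the arm, as the interface text tells. Shifts and turns lie within -1 to 1; 1 stands for 10 cm of shift or pi/2 rad of turn. Its arguments: {"type":"object","properties":{"deltas":{"type":"array"},"squeeze":{"type":"number"}},"required":["deltas"]}

```bash
mkdir -p pics
python3 - <<'E'
from rig import r
import cv2,numpy as np
for n in("side","top"):
    cv2.imwrite(f"pics/{n}0.png",r.grab_frame(n)); c=r.calibration(n); print(n,np.round(c["mtx"],1).tolist(),np.round(c["world_from_camera"],3).tolist())
print(r.sense())
E
```

```text
side [[378.6, 0.0, 317.5], [0.0, 378.6, 197.4], [0.0, 0.0, 1.0]] [[0.922, -0.262, 0.285, 203.221], [-0.387, -0.6, 0.7, -831.966], [-0.012, -0.756, -0.654, 863.439], [0.0, 0.0, 0.0, 1.0]]
top [[439.8, 0.0, 317.4], [0.0, 439.8, 202.7], [0.0, 0.0, 1.0]] [[-0.081, -0.974, 0.214, 236.411], [-0.997, 0.08, -0.013, 51.474], [-0.004, -0.214, -0.977, 1577.418], [0.0, 0.0, 0.0, 1.0]]
{'clock': 0.1, 'qpos': array([ 1.23362232e+00,  3.53615240e-01,  1.63405993e+00, -8.76301557e-06,
        1.15520979e+00, -2.42000920e-03]), 'qvel': array([ 0.00161485, -0.00066467, -0.00206082,  0.00040882, -0.00124016,
        0.00043529]), 'joint_efforts': array([-1.39522754e-04, -6.06360555e+01, -3.42822647e+01,  7.71687201e-05,
        3.96423857e-03, -8.96637601e-06]), 'eef_pos': array([205.21710901, 589.92369666, 255.61396291]), 'tcp_rot': array([3.14158777e+00, 1.29232683e-03, 1.23604587e+00]), 'contact_force': array([-0.36846946,  0.19606451,  0.22377912]), 'wrist_torque': array([ 0.01255671, -0.03924638,  0.02793131]), 'opening': 1.0025343661551358}
```

View pics/side0.png

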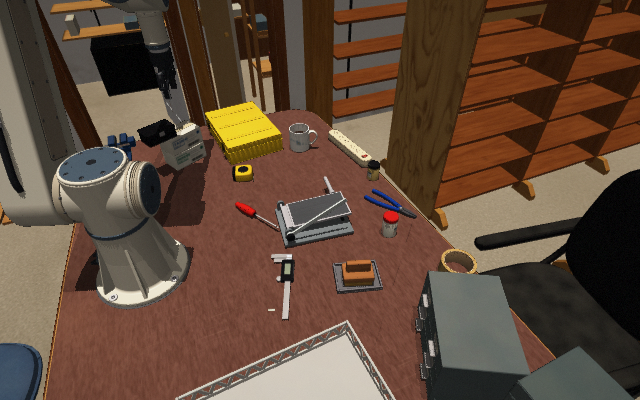

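View pics/top0.png

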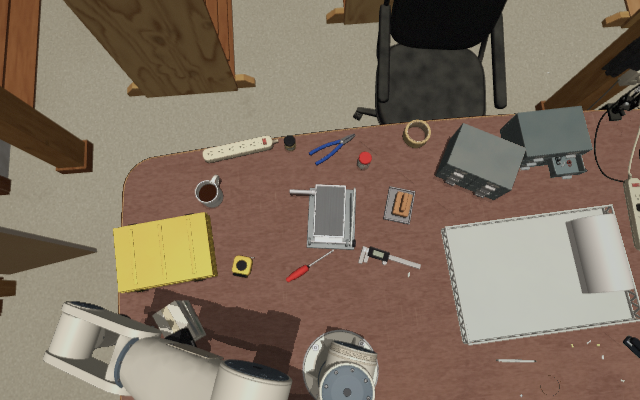

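Side: plate around (313,217), bar end (328,185), block (358,270), jar (390,224). Top: plate (330,210), bar (300,192), tray (399,205). I'll enlarge both regions.

Run:
```python
import cv2
a=cv2.imread("pics/side0.png")[170:300,265:405];b=cv2.imread("pics/top0.png")[145:260,280:420]
cv2.imwrite("pics/s1.png",cv2.resize(a,None,fx=5,fy=4.6,interpolation=cv2.INTER_CUBIC) if 0 else cv2.resize(a,(560,520),interpolation=cv2.INTER_CUBIC))
cv2.imwrite("pics/t1.png",cv2.resize(b,(700,575),interpolation=cv2.INTER_CUBIC))
```

```text
(no output)
```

View pics/s1.png

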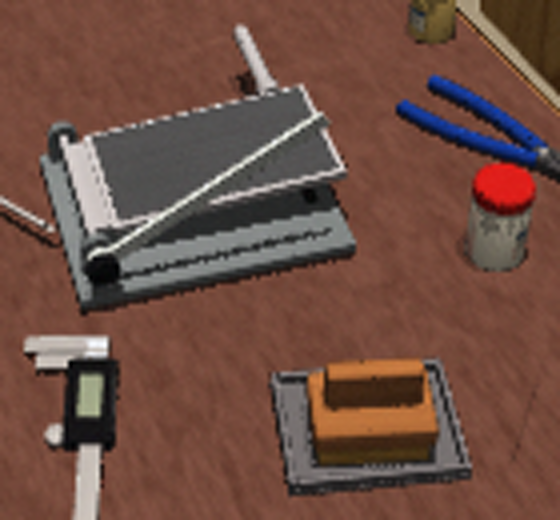

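View pics/t1.png

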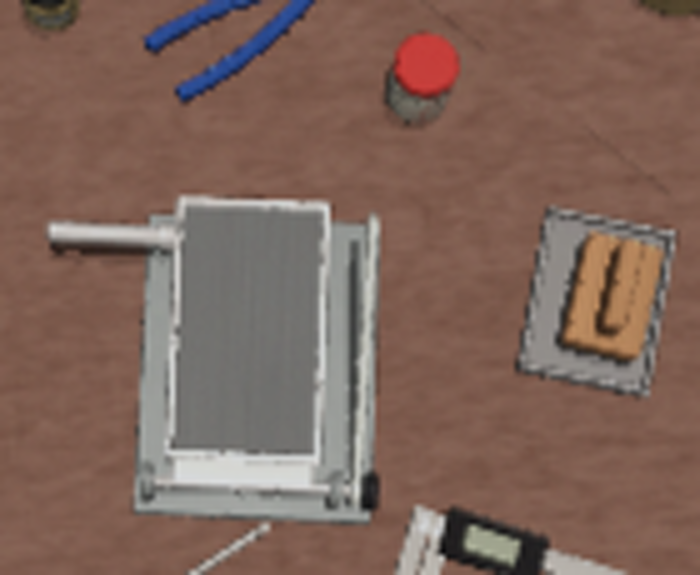

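Both crops show the stand corners, the set arm (tip at crop (322,118) in side), the plate corners, the bar end (side (240,30), top (50,237)), and the block in the tray with its rib lying along robot x. Casting rays next.

```bash
cat > h.py <<'E'
import numpy as np,cv2
from rig import r
S=lambda x,y:(x/4+265-.375,y/4+170-.375)
T=lambda x,y:(x/5+280-.4,y/5+145-.4)
def ray(n,uv):
    c=r.calibration(n);M=np.array(c["world_from_camera"]);d=np.linalg.inv(c["mtx"])@[*uv,1]
    return M[:3,3],M[:3,:3]@d
def onplane(n,uv,p,nrm):
    o,d=ray(n,uv);return o+d*(np.dot(np.subtract(p,o),nrm)/np.dot(d,nrm))
def onz(n,uv,z): return onplane(n,uv,[0,0,z],[0,0,1])
def tri(a,b):
    o,d=ray("side",a);p,e=ray("top",b);s=np.linalg.lstsq(np.c_[d,-e],p-o,rcond=None)[0]
    A=o+d*s[0];B=p+e*s[1];return (A+B)/2,np.linalg.norm(A-B)
def rect(pts,ax):
    (c,s,a)=cv2.minAreaRect(np.float32(pts));return c,s,a
E
python3 - <<'E'
from h import *
np.set_printoptions(precision=1,suppress=True)
st=[onz("top",T(*p),16) for p in[(135,511),(370,521),(379,224),(150,215)]]
print("stand",*st,[np.linalg.norm(st[i]-st[(i+1)%4]) for i in range(4)])
ss=[onz("side",S(*p),16) for p in[(84,300),(355,243),(45,158)]];print("stand side NR,FR,NL",*ss)
tr=[onz("top",T(*p),14) for p in[(519,370),(647,394),(676,232),(550,207)]]
print("tray",*tr,[np.linalg.norm(tr[i]-tr[(i+1)%4]) for i in range(4)],np.mean(tr,0))
t2=[onz("side",S(*p),14) for p in[(272,374),(291,487),(470,470),(440,360)]]
print("tray side",*t2,np.mean(t2,0))
C=np.mean(st,0);x=(st[3]+st[2]-st[0]-st[1]);x[2]=0;x/=np.linalg.norm(x);y=np.array([-x[1],x[0],0]);print("stand c,x",C,x,np.arctan2(x[1],x[0]))
H=C-90*x;H[2]=40;print("hinge",H)
def loc(p): d=p-H;return np.array([d@x,d@y,d[2]])
for nm,a,b in[("tip",(323,117),(375,216)),("plateFR",(345,171),(330,203)),("plateFL",(303,86),(180,197)),("barend",(240,30),(49,236)),("barbase",(268,90),(165,238))]:
    p,e=tri(S(*a),T(*b));l=loc(p);print(nm,p,"err",e,"loc",l,"ang",np.arctan2(l[2],l[0]))
for nm,n,uv,yy in[("tipS","side",S(323,117),-89),("pFR","side",S(345,171),-61),("tipT","top",T(375,216),-86),("pFL S","side",S(303,86),49),]:
    p=onplane(n,uv,H+yy*y,y);l=loc(p);print(nm,l,np.arctan2(l[2],l[0]),np.hypot(l[0],l[2]))
# rib top z=78
for nm,ps in[("rib ends",[(633,240),(612,330)])]:
    print(nm,[onz("top",T(*p),78) for p in ps])
print("body",[onz("top",T(*p),43) for p in[(590,234),(663,243),(636,358),(562,345)]])
for c,n in[((427,64),"jar")]:print(n,onz("top",T(*c),76))
E
```

```text
stand [421.1  81.4  16. ] [400.5 -84.4  16. ] [ 616.3 -112.4   16. ] [636.8  54.1  16. ] [np.float64(167.14023758825576), np.float64(217.65948323535906), np.float64(167.69689085044615), np.float64(217.40326523966186)]
stand side NR,FR,NL [401.2 -86.1  16. ] [ 613.8 -113.7   16. ] [423.   75.4  16. ]
tray [ 500.5 -202.5   14. ] [ 475.6 -292.3   14. ] [ 593.1 -328.4   14. ] [ 619.4 -238.8   14. ] [np.float64(93.19299986568232), np.float64(122.94751148786598), np.float64(93.38277001322703), np.float64(124.29242717966925)] [ 547.1 -265.5   14. ]
tray side [ 501.8 -204.5   14. ] [ 473.7 -296.6   14. ] [ 589.8 -331.8   14. ] [ 617.9 -240.6   14. ] [ 545.8 -268.4   14. ]
stand c,x [518.7 -15.3  16. ] [ 1.  -0.1  0. ] -0.12737109081393
hinge [429.4  -3.9  40. ]
tip [590.7 -96.8 140.7] err 2.1622456631913307 loc [171.7 -71.7 100.7] ang 0.5303159097419756
plateFR [623.9 -74.6  55.5] err 2.1678708000289166 loc [201.9 -45.4  15.5] ang 0.0765481411450252
plateFL [637.6  31.7  55.4] err 1.1192186507400788 loc [202.   61.8  15.4] ang 0.07622445439191446
barend [619.8 126.8  51.4] err 3.1635043405818064 loc [172.2 153.8  11.4] ang 0.0660921436291332
barbase [610.7  44.6  49.9] err 0.6877041515039749 loc [173.6  71.1   9.9] ang 0.05714665732806355
tipS [164.2 -89.  116.6] 0.6173292335356234 201.4066821739352
pFR [194.6 -61.   31. ] 0.15791534134981627 197.0491967483312
tipT [224.1 -86.  -97.7] -0.4110756473609166 244.5085901194102
pFL S [196.9  49.   26.7] 0.1346534433656653 198.72947368946345
rib ends [array([ 575.2, -282.1,   78. ]), array([ 512.5, -259.6,   78. ])]
body [array([ 590. , -259.7,   43. ]), array([ 579.2, -311. ,   43. ]), array([ 497.5, -281.3,   43. ]), array([ 511.1, -230.2,   43. ])]
jar [ 716.2 -151.9   76. ]
```

Fits well: the sizes come out right, and plate y=0 sits about +14 mm in the stand frame. Set arm slope ≈0.505, plate ≈0.055. The bar grasp point is near (617, 92, 50). Moving above the bar.

Request:
jog_arm(deltas=[{"gripper": -0.3,"translation": [0.23,-0.277,0],"dr": [0,0,-0.0723]},{"gripper": -0.3,"translation": [0.23,-0.277,0],"dr": [0,0,-0.0723]},{"gripper": -0.3,"translation": [0.23,-0.277,0],"dr": [0,0,-0.0723]},{"gripper": -0.3,"translation": [0.23,-0.277,0],"dr": [0,0,-0.0723]},{"gripper": -0.3,"translation": [0.23,-0.277,0],"dr": [0,0,-0.0723]},{"gripper": -0.3,"translation": [0.23,-0.277,0],"dr": [0,0,-0.0723]},{"gripper": -0.3,"translation": [0.23,-0.277,0],"dr": [0,0,-0.0723]},{"gripper": -0.3,"translation": [0.23,-0.277,0],"dr": [0,0,-0.0723]},{"gripper": -0.3,"translation": [0.23,-0.277,0],"dr": [0,0,-0.0723]},{"gripper": -0.3,"translation": [0.23,-0.277,0],"dr": [0,0,-0.0723]},{"gripper": -0.3,"translation": [0.23,-0.277,0],"dr": [0,0,-0.0723]},{"gripper": -0.3,"translation": [0.23,-0.277,0],"dr": [0,0,-0.0723]}], squeeze=40)

```text
clock: 1.1
eef_pos: [482.0, 256.3, 256.1]
tcp_rot: [3.141, 0.0, -0.132]
contact_force: [1.2, 0.3, -0.0]
opening: 0.652
```

Request:
jog_arm(deltas=[{"gripper": -0.3,"translation": [0.225,-0.274,-0.12],"dr": [0,0,0]},{"gripper": -0.3,"translation": [0.225,-0.274,-0.12],"dr": [0,0,0]},{"gripper": -0.3,"translation": [0.225,-0.274,-0.12],"dr": [0,0,0]},{"gripper": -0.3,"translation": [0.225,-0.274,-0.12],"dr": [0,0,0]},{"gripper": -0.3,"translation": [0.225,-0.274,-0.12],"dr": [0,0,0]},{"gripper": -0.3,"translation": [0.225,-0.274,-0.12],"dr": [0,0,0]},{"gripper": -0.3,"translation": [0,0,-0.3],"dr": [0,0,0]},{"gripper": -0.3,"translation": [0,0,-0.3],"dr": [0,0,0]},{"gripper": -0.3,"translation": [0,0,-0.3],"dr": [0,0,0]},{"gripper": -0.3,"translation": [0,0,-0.25],"dr": [0,0,0]},{"gripper": -0.3,"translation": [0,0,-0.13],"dr": [0,0,0]},{"gripper": -0.3,"translation": [0,0,0],"dr": [0,0,0]}])

```text
clock: 2.1
eef_pos: [614.1, 93.1, 53.1]
tcp_rot: [3.14, 0.005, -0.127]
contact_force: [-0.7, 0.2, -0.2]
opening: 0.649
```

Request:
jog_arm(deltas=[{"gripper": 1,"translation": [0,0,0],"dr": [0,0,0]},{"gripper": 1,"translation": [0,0,0],"dr": [0,0,0]},{"gripper": 1,"translation": [0,0,0],"dr": [0,0,0]},{"gripper": 1,"translation": [0,0,0],"dr": [0,0,0]},{"gripper": 1,"translation": [0,0,0],"dr": [0,0,0]},{"gripper": 1,"translation": [0,0,0],"dr": [0,0,0]}], squeeze=60)

```text
clock: 2.6
eef_pos: [618.3, 93.7, 58.3]
tcp_rot: [-3.141, -0.004, -0.127]
contact_force: [2.6, -0.2, 7.2]
opening: 0.143
```

Run:
```python
from h import *
s=r.sense();print(s["eef_pos"],s["opening"],s["contact_force"])
cv2.imwrite("pics/s2.png",cv2.resize(r.grab_frame("side")[150:270,265:405],None,fx=4,fy=4))
a0=.055
for a in np.linspace(.055,.505,11):
    print(round(a,3),np.round((175*(np.cos(a)-np.cos(a0))*np.array([.9919,-.127])).tolist()+[175*(np.sin(a)-np.sin(a0))],1))
```

```text
[618.31019818  93.7013666   58.25811998] 0.14303250979753598 [ 2.57895775 -0.23470563  7.19058877]
0.055 [ 0. -0.  0.]
0.1 [-0.6  0.1  7.9]
0.145 [-1.6  0.2 15.7]
0.19 [-2.9  0.4 23.4]
0.235 [-4.5  0.6 31.1]
0.28 [-6.5  0.8 38.7]
0.325 [-8.8  1.1 46.3]
0.37 [-11.5   1.5  53.7]
0.415 [-14.5   1.9  60.9]
0.46 [-17.8   2.3  68.1]
0.505 [-21.4   2.7  75. ]
```

Request:
jog_arm(deltas=[{"gripper": 1,"translation": [-0.004,0.0005,0.066],"dr": [0,0,0]},{"gripper": 1,"translation": [-0.007,0.001,0.066],"dr": [0,0,0]},{"gripper": 1,"translation": [-0.01,0.001,0.065],"dr": [0,0,0]},{"gripper": 1,"translation": [-0.012,0.0015,0.065],"dr": [0,0,0]},{"gripper": 1,"translation": [-0.015,0.002,0.064],"dr": [0,0,0]},{"gripper": 1,"translation": [-0.017,0.002,0.063],"dr": [0,0,0]},{"gripper": 1,"translation": [-0.019,0.0025,0.062],"dr": [0,0,0]},{"gripper": 1,"translation": [-0.021,0.003,0.062],"dr": [0,0,0]},{"gripper": 1,"translation": [-0.024,0.003,0.061],"dr": [0,0,0]},{"gripper": 1,"translation": [-0.026,0.003,0.06],"dr": [0,0,0]},{"gripper": 1,"translation": [-0.028,0.0035,0.058],"dr": [0,0,0]},{"gripper": 1,"translation": [-0.03,0.004,0.058],"dr": [0,0,0]}])

```text
clock: 3.65
eef_pos: [598.5, 96.2, 132.3]
tcp_rot: [-3.14, -0.008, -0.127]
contact_force: [16.1, -1.4, -9.2]
opening: 0.135
```

Request:
jog_arm(deltas=[{"gripper": 1,"translation": [0,0,0],"dr": [0,0,0]},{"gripper": 1,"translation": [0,0,0],"dr": [0,0,0]},{"gripper": 1,"translation": [0,0,0],"dr": [0,0,0]}])

```text
clock: 3.9
eef_pos: [598.1, 96.3, 133.3]
tcp_rot: [-3.14, -0.007, -0.127]
contact_force: [7.6, -2.0, 1.8]
opening: 0.141
```

Run:
```python
from h import *
s=r.sense();print(s["eef_pos"],s["opening"],s["contact_force"])
cv2.imwrite("pics/s3.png",cv2.resize(r.grab_frame("side")[165:265,265:385],None,fx=6,fy=6,interpolation=cv2.INTER_CUBIC))
```

```text
[598.10359544  96.26071396 133.25714574] 0.14116235720110062 [ 7.58349269 -1.98118997  1.82344353]
```

View pics/s3.png

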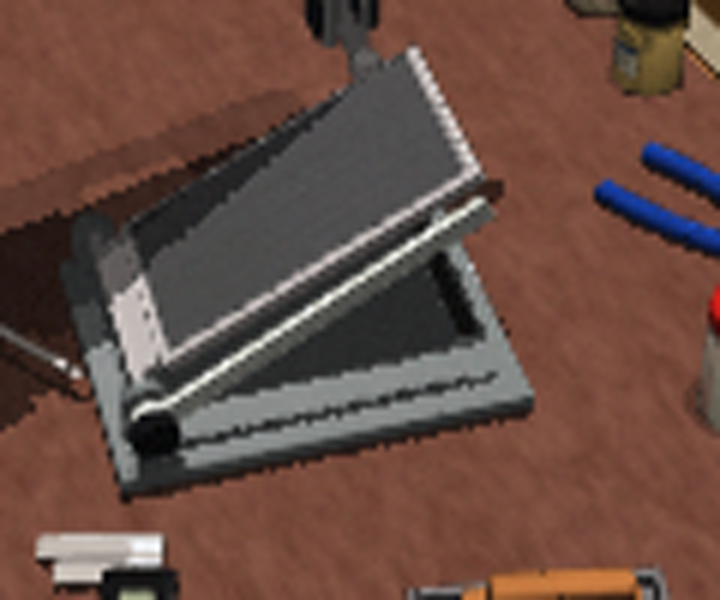

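Crop: plate right edge runs (168,358)→(478,182), set arm upper edge about (165,395)→(488,203); they are near parallel. Fitting both edges numerically.

```bash
cat > ang.py <<'E'
from h import *
def angs(g):
    H=np.array([429.4,-3.9,40]);x=np.array([.9919,-.127,0]);y=np.array([.127,.9919,0])
    P=[];A=[]
    for u in range(298,342):
        v=np.arange(185,240);c=g[185:240,u].astype(float)
        # expected rows of the two bright lines (crop coordinates /6)
        X=(u-265+.42)*6
        for L,(x0,y0,x1,y1) in((P,(168,358,478,182)),(A,(150,403,488,203))):
            e=(y0+(X-x0)*(y1-y0)/(x1-x0))/6+165-.42
            m=abs(v-e)<2.6;w=np.clip(c[m]-120,0,None)
            if w.sum()>0:L.append((u,(w*v[m]).sum()/w.sum()))
    out=[]
    for L,yy in((P,-47),(A,-72)):
        L=np.array(L);k=np.polyfit(L[:,0],L[:,1],1)
        for _ in range(3):
            res=L[:,1]-np.polyval(k,L[:,0]);L=L[abs(res)<.8];k=np.polyfit(L[:,0],L[:,1],1)
        q=[onplane("side",(u,np.polyval(k,u)),H+yy*y,y)-H for u in(300,340)]
        out.append((len(L),round(k[0],4),round(np.arctan2(q[1][2]-q[0][2],(q[1]-q[0])@x),4),[np.round((p@x,p[2]),1).tolist() for p in q]))
    return out
E
python3 - <<'E'
from ang import *
f=r.grab_frame("side");g=cv2.cvtColor(f,cv2.COLOR_BGR2GRAY)
for o in angs(g):print(o)
print(g[192:224,325].tolist())
E
```

```text
(44, np.float64(-0.6013), np.float64(0.4832), [[38.2, 29.9], [162.5, 95.2]])
(44, np.float64(-0.6477), np.float64(0.5321), [[32.0, 25.1], [154.3, 97.1]])
[81, 79, 81, 81, 79, 82, 81, 79, 81, 79, 79, 92, 192, 172, 76, 71, 42, 52, 140, 223, 83, 83, 77, 58, 43, 41, 41, 41, 41, 40, 42, 43]
```

Request:
jog_arm(deltas=[{"gripper": 1,"translation": [-0.008,0.001,0.014],"dr": [0,0,0]},{"gripper": 1,"translation": [-0.008,0.001,0.014],"dr": [0,0,0]},{"gripper": 1,"translation": [-0.008,0.001,0.014],"dr": [0,0,0]},{"gripper": 1,"translation": [-0.008,0.001,0.014],"dr": [0,0,0]},{"gripper": 1,"translation": [0,0,0],"dr": [0,0,0]},{"gripper": 1,"translation": [0,0,0],"dr": [0,0,0]},{"gripper": 1,"translation": [0,0,0],"dr": [0,0,0]},{"gripper": 1,"translation": [0,0,0],"dr": [0,0,0]}])

```text
clock: 4.67
eef_pos: [595.5, 96.6, 138.2]
tcp_rot: [-3.14, -0.008, -0.127]
contact_force: [13.2, -2.0, -7.8]
opening: 0.142
```

Run:
```python
from ang import *
print(r.sense()["eef_pos"],r.sense()["contact_force"])
f=r.grab_frame("side");g=cv2.cvtColor(f,cv2.COLOR_BGR2GRAY)
for o in angs(g):print(o)
for u in(305,315,325,335):print(u,g[188:232,u].tolist())
t=r.grab_frame("top");cv2.imwrite("pics/t4.png",t);cv2.imwrite("pics/s4.png",f)
```

```text
[595.47751351  96.63438393 138.1688077 ] [13.18185969 -1.95155831 -7.77052341]
(22, np.float64(-0.6101), np.float64(0.4918), [[38.3, 32.3], [162.4, 98.8]])
(44, np.float64(-0.6475), np.float64(0.532), [[32.0, 25.1], [154.3, 97.1]])
305 [36, 104, 36, 37, 36, 37, 39, 77, 77, 75, 77, 77, 75, 78, 73, 76, 76, 72, 74, 77, 74, 77, 76, 74, 74, 75, 81, 137, 187, 92, 70, 50, 42, 41, 62, 191, 213, 81, 84, 78, 51, 44, 54, 141]
315 [79, 78, 78, 74, 78, 77, 78, 81, 75, 79, 78, 80, 78, 75, 79, 77, 76, 79, 75, 77, 82, 127, 181, 69, 64, 40, 41, 43, 91, 221, 116, 87, 77, 87, 41, 43, 44, 42, 42, 44, 72, 143, 141, 142]
325 [82, 77, 80, 80, 79, 80, 80, 77, 82, 80, 78, 80, 77, 80, 104, 192, 134, 72, 53, 43, 40, 50, 140, 224, 79, 81, 79, 59, 42, 42, 41, 41, 43, 42, 44, 42, 42, 45, 71, 140, 141, 142, 136, 111]
335 [77, 76, 79, 78, 77, 79, 80, 83, 140, 192, 72, 69, 57, 59, 20, 72, 221, 131, 85, 76, 86, 62, 65, 41, 40, 43, 42, 41, 43, 44, 41, 41, 41, 41, 40, 51, 136, 137, 138, 137, 136, 109, 73, 140]
```

Run:
```python
from h import *
H=np.array([429.4,-3.9,40]);x=np.array([.9919,-.127,0]);y=np.array([.127,.9919,0])
def run(f,lines):
    g=cv2.cvtColor(cv2.imread(f),cv2.COLOR_BGR2GRAY).astype(float)
    for (a,b,u0,u1,yy) in lines:
        k=np.array([(b[1]-a[1])/(b[0]-a[0]),0]);k[1]=a[1]-k[0]*a[0]
        for it in range(4):
            L=[]
            for u in range(u0,u1):
                e=np.polyval(k,u);v=np.arange(int(round(e))-2,int(round(e))+3);w=np.clip(g[v,u]-90,0,None)
                if w.sum()>40:L.append((u,(w*v).sum()/w.sum()))
            L=np.array(L);k=np.polyfit(L[:,0],L[:,1],1);s=np.std(L[:,1]-np.polyval(k,L[:,0]))
        q=[onplane("side",(u,np.polyval(k,u)),H+yy*y,y)-H for u in(300,340)]
        o=[p[2]for p in q];l=[p@x for p in q];t=np.arctan2(o[1]-o[0],l[1]-l[0])
        R=np.hypot(l[1],o[1]);print(f,len(L),round(s,2),"slope ang %.3f  pos ang %.3f  off %.1f"%(t,np.arctan2(o[1],l[1])-np.arcsin(5/R),o[1]*np.cos(t)-l[1]*np.sin(t)))
run("pics/s4.png",[((305,215.8),(335,196.6),299,340,-47),((305,223.5),(335,204.3),296,342,-72)])
```

```text
pics/s4.png 41 0.15 slope ang 0.521  pos ang 0.538  off 8.3
pics/s4.png 46 0.15 slope ang 0.535  pos ang 0.536  off 5.2
```

Within about 0.01 rad. Letting go and lifting clear.

Request:
jog_arm(deltas=[{"gripper": -0.3,"translation": [0,0,0],"dr": [0,0,0]},{"gripper": -0.3,"translation": [0,0,0],"dr": [0,0,0]},{"gripper": -0.3,"translation": [0,0,0],"dr": [0,0,0]},{"gripper": -0.3,"translation": [0,0,0],"dr": [0,0,0]},{"gripper": -0.3,"translation": [0,0,0],"dr": [0,0,0]},{"gripper": -0.3,"translation": [0,0,0.1],"dr": [0,0,0]},{"gripper": -0.3,"translation": [0,0,0.3],"dr": [0,0,0]},{"gripper": -0.3,"translation": [0,0,0.3],"dr": [0,0,0]},{"gripper": -0.3,"translation": [0,0,0.3],"dr": [0,0,0]},{"gripper": -0.3,"translation": [0,0,0.2],"dr": [0,0,0]},{"gripper": -0.3,"translation": [0,0,0],"dr": [0,0,0]},{"gripper": -0.3,"translation": [0,0,0],"dr": [0,0,0]}])

```text
clock: 5.77
eef_pos: [592.5, 96.7, 258.8]
tcp_rot: [-3.141, -0.003, -0.127]
contact_force: [-0.5, 0.3, -1.0]
opening: 0.65
```

```bash
cat > edge.py <<'E'
from h import *
H=np.array([429.4,-3.9,40]);x=np.array([.9919,-.127,0]);y=np.array([.127,.9919,0])
def run(img):
    g=cv2.cvtColor(img,cv2.COLOR_BGR2GRAY).astype(float)
    for (a,b,u0,u1,yy) in [((305,215.8),(335,196.6),299,340,-47),((305,223.5),(335,204.3),296,342,-72)]:
        k=np.array([(b[1]-a[1])/(b[0]-a[0]),0]);k[1]=a[1]-k[0]*a[0]
        for it in range(4):
            L=[]
            for u in range(u0,u1):
                e=np.polyval(k,u);v=np.arange(int(round(e))-2,int(round(e))+3);w=np.clip(g[v,u]-90,0,None)
                if w.sum()>40:L.append((u,(w*v).sum()/w.sum()))
            L=np.array(L);k=np.polyfit(L[:,0],L[:,1],1);s=np.std(L[:,1]-np.polyval(k,L[:,0]))
        q=[onplane("side",(u,np.polyval(k,u)),H+yy*y,y)-H for u in(300,340)]
        o=[p[2]for p in q];l=[p@x for p in q];t=np.arctan2(o[1]-o[0],l[1]-l[0])
        R=np.hypot(l[1],o[1]);print(len(L),round(s,2),"slope ang %.3f  pos ang %.3f  off %.1f"%(t,np.arctan2(o[1],l[1])-np.arcsin(5/R),o[1]*np.cos(t)-l[1]*np.sin(t)))
E
python3 - <<'E'
from edge import *
run(r.grab_frame("side"))
t=r.grab_frame("top");cv2.imwrite("pics/t5.png",cv2.resize(t[145:260,280:420],(700,575),interpolation=cv2.INTER_CUBIC))
# tray / block measures from first picture
B=np.array([[590,-259.7],[579.2,-311],[497.5,-281.3],[511.1,-230.2]])
print("body c",B.mean(0)); 
T_=np.array([[500.5,-202.5],[475.6,-292.3],[593.1,-328.4],[619.4,-238.8]]);d=T_[2]+T_[3]-T_[0]-T_[1];print("tray yaw",np.arctan2(d[1],d[0]))
d=B[0]+B[1]-B[2]-B[3];print("block yaw",np.arctan2(d[1],d[0]))
f=cv2.imread("pics/top0.png")
# orange mask on side picture rib
s=cv2.imread("pics/side0.png")
for n,uv,z in[("side",S(326,366),78),("side",S(422,361),78),("side",S(424,371),78),("side",S(326,378),78)]:print(onz(n,uv,z).round(1))
E
```

```text
41 0.15 slope ang 0.522  pos ang 0.539  off 8.3
46 0.14 slope ang 0.535  pos ang 0.536  off 5.2
body c [ 544.45 -270.55]
tray yaw -0.2971904988845403
block yaw -0.35316350802830887
[ 515.  -259.8   78. ]
[ 575.3 -281.2   78. ]
[ 572.4 -289.2   78. ]
[ 510.5 -268.9   78. ]
```

View pics/t5.png

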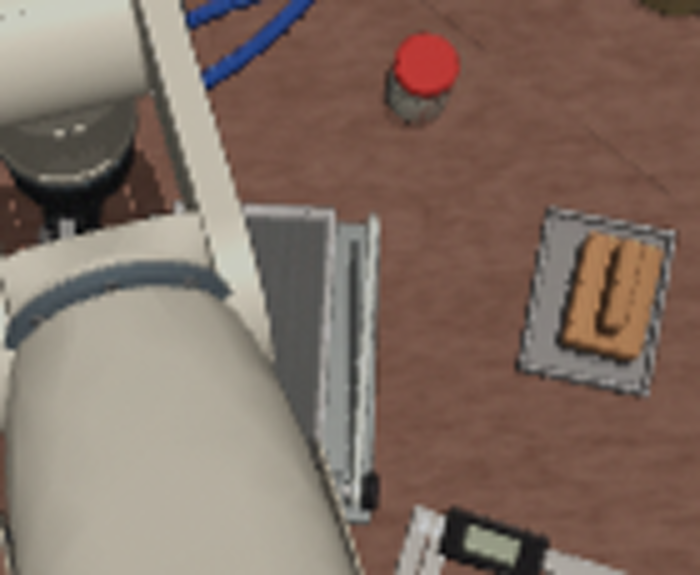

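The plate held after release (both edges 0.52–0.54 by the fits). In the top view the tray, block and jar are unmoved. Block at ≈(544,-272), rib yaw ≈-0.34. Moving over it.

Request:
jog_arm(deltas=[{"gripper": -0.2,"translation": [-0.04,-0.307,0],"dr": [0,0,0.072]},{"gripper": -0.2,"translation": [-0.04,-0.307,0],"dr": [0,0,0.072]},{"gripper": -0.2,"translation": [-0.04,-0.307,0],"dr": [0,0,0.072]},{"gripper": -0.2,"translation": [-0.04,-0.307,0],"dr": [0,0,0.072]},{"gripper": -0.2,"translation": [-0.04,-0.307,0],"dr": [0,0,0.072]},{"gripper": -0.2,"translation": [-0.04,-0.307,0],"dr": [0,0,0.072]},{"gripper": -0.2,"translation": [-0.04,-0.307,0],"dr": [0,0,0.072]},{"gripper": -0.2,"translation": [-0.04,-0.307,0],"dr": [0,0,0.072]},{"gripper": -0.2,"translation": [-0.04,-0.307,0],"dr": [0,0,0.072]},{"gripper": -0.2,"translation": [-0.04,-0.307,0],"dr": [0,0,0.072]},{"gripper": -0.2,"translation": [-0.04,-0.307,0],"dr": [0,0,0.072]},{"gripper": -0.2,"translation": [-0.04,-0.307,0],"dr": [0,0,0.072]}])

```text
clock: 6.87
eef_pos: [542.6, -272.9, 255.2]
tcp_rot: [-3.139, -0.0, 1.236]
contact_force: [0.8, -0.1, 0.0]
opening: 0.597
```

Request:
jog_arm(deltas=[{"gripper": -0.2,"translation": [0,0,-0.3],"dr": [0,0,0]},{"gripper": -0.2,"translation": [0,0,-0.3],"dr": [0,0,0]},{"gripper": -0.2,"translation": [0,0,-0.3],"dr": [0,0,0]},{"gripper": -0.2,"translation": [0,0,-0.3],"dr": [0,0,0]},{"gripper": -0.2,"translation": [0,0,0],"dr": [0,0,0]},{"gripper": -0.2,"translation": [0,0,0],"dr": [0,0,0]}])

```text
clock: 7.37
eef_pos: [542.2, -271.0, 134.8]
tcp_rot: [-3.136, -0.001, 1.23]
contact_force: [0.5, -0.8, 0.6]
opening: 0.6
```

Request:
jog_arm(deltas=[{"gripper": -0.2,"translation": [0.015,-0.01,-0.25],"dr": [0,0,0]},{"gripper": -0.2,"translation": [0,0,-0.25],"dr": [0,0,0]},{"gripper": -0.2,"translation": [0,0,-0.11],"dr": [0,0,0]},{"gripper": -0.2,"translation": [0,0,0],"dr": [0,0,0]},{"gripper": -0.2,"translation": [0,0,0],"dr": [0,0,0]},{"gripper": 1,"translation": [0,0,0],"dr": [0,0,0]},{"gripper": 1,"translation": [0,0,0],"dr": [0,0,0]},{"gripper": 1,"translation": [0,0,0],"dr": [0,0,0]},{"gripper": 1,"translation": [0,0,0],"dr": [0,0,0]},{"gripper": 1,"translation": [0,0,0],"dr": [0,0,0]},{"gripper": 1,"translation": [0,0,0],"dr": [0,0,0]},{"gripper": 1,"translation": [0,0,0],"dr": [0,0,0]}], squeeze=60)

```text
clock: 8.37
eef_pos: [546.0, -273.1, 76.4]
tcp_rot: [3.14, 0.0, 1.23]
contact_force: [2.5, -0.3, 1.4]
opening: 0.175
```

Run:
```python
from h import *
s=r.sense();print(s["eef_pos"],s["tcp_rot"],s["qpos"].round(2),s["opening"],s["contact_force"],s["wrist_torque"])
```

```text
[ 546.02731179 -273.11481254   76.36105357] [3.13998255e+00 1.94853027e-04 1.23035333e+00] [-0.47  0.55  1.79  0.    0.8  -1.7 ] 0.17531539204838692 [ 2.46835256 -0.29952059  1.44430041] [-0.18172832 -0.42405736 -0.00140693]
```

Rib gripped. Lift, turn to the plate's heading and tilt.

Request:
jog_arm(deltas=[{"gripper": 1,"translation": [0,0,0.2],"dr": [0,0,0]},{"gripper": 1,"translation": [0,0,0.3],"dr": [0,0,0]},{"gripper": 1,"translation": [0,0,0.35],"dr": [0,0,0.0454]},{"gripper": 1,"translation": [0,0,0.35],"dr": [0,0,0.0454]},{"gripper": 1,"translation": [0,0,0.35],"dr": [0,0,0.0454]},{"gripper": 1,"translation": [-0.04,0.3,0],"dr": [-0.0061,-0.0478,0]},{"gripper": 1,"translation": [-0.04,0.3,0],"dr": [-0.0061,-0.0478,0]},{"gripper": 1,"translation": [-0.04,0.3,0],"dr": [-0.0061,-0.0478,0]},{"gripper": 1,"translation": [-0.04,0.3,0],"dr": [-0.0061,-0.0478,0]},{"gripper": 1,"translation": [-0.04,0.3,0],"dr": [-0.0061,-0.0478,0]},{"gripper": 1,"translation": [-0.04,0.3,0],"dr": [-0.0061,-0.0478,0]},{"gripper": 1,"translation": [-0.04,0.3,0],"dr": [-0.0061,-0.0478,0]}])

```text
clock: 9.37
eef_pos: [515.7, -61.5, 230.4]
tcp_rot: [2.61, -0.001, 1.444]
contact_force: [0.1, -0.8, -2.8]
opening: 0.173
```

Request:
jog_arm(deltas=[{"gripper": 1,"translation": [-0.03,0.2,0],"dr": [0,0,0]},{"gripper": 1,"translation": [-0.03,0.2,0],"dr": [0,0,0]},{"gripper": 1,"translation": [-0.03,0.17,0],"dr": [0,0,0]},{"gripper": 1,"translation": [0,0,0],"dr": [0,0,0]},{"gripper": 1,"translation": [0,0,0],"dr": [0,0,0]},{"gripper": 1,"translation": [0,0,0],"dr": [0,0,0]}])

```text
clock: 9.87
eef_pos: [507.9, -6.0, 230.4]
tcp_rot: [2.613, 0.001, 1.445]
contact_force: [-0.5, 0.1, -2.2]
opening: 0.17
```

```bash
cat > pf.py <<'E'
from h import *
from scipy.spatial.transform import Rotation as R
a=.53;xs=np.array([.9919,-.127,0]);ys=np.array([.127,.9919,0]);zs=np.array([0,0,1.])
X=np.cos(a)*xs+np.sin(a)*zs;N=-np.sin(a)*xs+np.cos(a)*zs;Hp=np.array([429.4,-3.9,40])+14*ys
def st():
    s=r.sense();d=s["eef_pos"]-Hp;F=s["contact_force"];Q=R.from_euler("xyz",s["tcp_rot"]).as_matrix()
    print("t",s["clock"],"plate xyz",np.round([d@X,d@ys,d@N],1),"F xyn",np.round([F@X,F@ys,F@N],1),"tilt err",np.round([-Q[:,2]@X,-Q[:,2]@ys,Q[:,0]@X],3),s["qpos"].round(2),"eef",s["eef_pos"].round(1),s["opening"].round(3))
E
python3 - <<'E'
from pf import *
st()
f=r.grab_frame("side")
cv2.imwrite("pics/s6.png",cv2.resize(f[120:270,265:405],(560,600),interpolation=cv2.INTER_CUBIC))
print(X.round(3),N.round(3))
E
```

```text
Traceback (most recent call last):
  File "pf.py", line 7, in st
    print("t",s["clock"],"plate xyz",np.round([d@X,d@ys,d@N],1),"F xyn",np.round([F@X,F@ys,F@N],1),"tilt err",np.round([-Q[:,2]@X,-Q[:,2]@ys,Q[:,0]@X],3),s["qpos"].round(2),"eef",s["eef_pos"].round(1),s["opening"].round(3))
                                                                                                                                                                                                         ^^^^^^^^^^^^^^^^^^
AttributeError: 'float' object has no attribute 'round'
```

```bash
sed -i 's/s\["opening"\].round(3)/s["opening"]/' pf.py
python3 - <<'E'
from pf import *
st()
f=r.grab_frame("side")
cv2.imwrite("pics/s6.png",cv2.resize(f[120:270,265:405],(560,600),interpolation=cv2.INTER_CUBIC))
print(X.round(3),N.round(3))
E
```

```text
t 9.8667 plate xyz [163.6  -6.1 124.8] F xyn [-1.5  0.1 -1.6] tilt err [ 0.002 -0.    -0.001] [ 0.04  0.    2.25 -0.23  0.37 -1.22] eef [507.9  -6.  230.4] 0.17045418867027093
[ 0.856 -0.11   0.506] [-0.501  0.064  0.863]
```

View pics/s6.png

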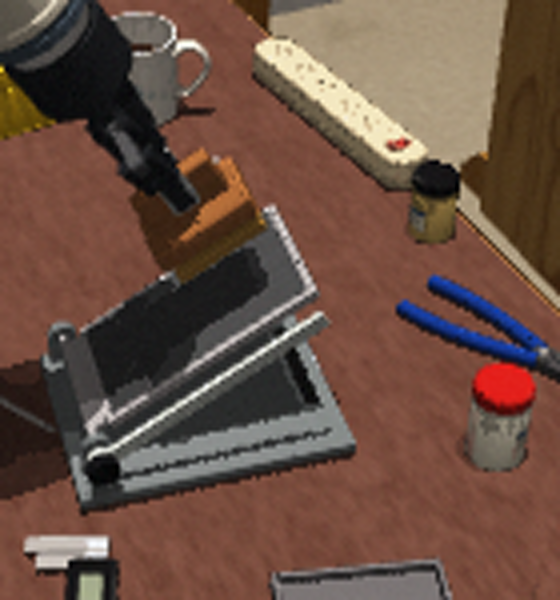

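The sole hangs parallel above the upper end of the plate (block near (200,215) in the crop). Joint 5 is getting small, so I'll check wrist room along the stroke first.

Run:
```python
from pf import *
from scipy.optimize import least_squares,fsolve
D=[(.3536,1.6341,1.1552,624.6,255.6),(.55,1.79,.80,610.5,76.4)]
s=r.sense();q=s["qpos"];p=s["eef_pos"];D.append((q[1],q[2],np.arccos(np.clip(np.cos(q[4]),-1,1)),np.hypot(p[0],p[1]),p[2]))
def fk(k,q2,q3,q5):
    h,L1,L2,Lt,a0=k;f=q2+q3;t=f+q5
    return np.array([a0+L1*np.sin(q2)+L2*np.sin(f)+Lt*np.sin(t),h+L1*np.cos(q2)+L2*np.cos(f)+Lt*np.cos(t)])
D[2]=(q[1],q[2],np.pi-.53-q[1]-q[2],D[2][3],D[2][4])
S=least_squares(lambda k:np.concatenate([fk(k,*d[:3])-d[3:] for d in D]+[(np.array(k)-[400,450,450,250,0])*.01]),[400,450,450,250,0]);k=S.x;print(k.round(0),S.fun.round(1))
for x,z in[(163,125),(150,72),(120,72),(90,72),(60,72),(60,120)]:
  P=Hp-6*ys+x*X+z*N
  for a in(.53,.45):
    v=fsolve(lambda v:fk(k,v[0],v[1],np.pi-a-v[0]-v[1])-[np.hypot(P[0],P[1]),P[2]],[0.1,2.2]);print(x,z,a,P.round(0),v.round(2),"q5",round(np.pi-a-v.sum(),2))
```

```text
[238. 528. 482. 277.  -6.] [-7.8  6.4  6.   0.4  1.8 -6.8 -1.6  0.8  0.3  0.3 -0.1]
163 125 0.53 [507.  -6. 230.] [-0.01  2.25] q5 0.38
163 125 0.45 [507.  -6. 230.] [0.01 2.2 ] q5 0.48
150 72 0.53 [523.  -8. 178.] [0.1  2.27] q5 0.24
150 72 0.45 [523.  -8. 178.] [0.12 2.22] q5 0.35
120 72 0.53 [497.  -4. 163.] [0.09 2.34] q5 0.19
120 72 0.45 [497.  -4. 163.] [0.1  2.29] q5 0.3
90 72 0.53 [471.  -1. 148.] [0.08 2.4 ] q5 0.14
90 72 0.45 [471.  -1. 148.] [0.09 2.35] q5 0.25
60 72 0.53 [446.   2. 132.] [0.07 2.46] q5 0.08
60 72 0.45 [446.   2. 132.] [0.08 2.42] q5 0.2
60 120 0.53 [422.   5. 174.] [-0.08  2.47] q5 0.22
60 120 0.45 [422.   5. 174.] [-0.06  2.42] q5 0.33
```

Workable: joint 5 stays positive with a slow stroke. Approaching the plate along its normal.

Request:
jog_arm(deltas=[{"gripper": 1,"translation": [0.024,-0.003,-0.11],"dr": [0,0,0]},{"gripper": 1,"translation": [0.024,-0.003,-0.11],"dr": [0,0,0]},{"gripper": 1,"translation": [0.024,-0.003,-0.11],"dr": [0,0,0]},{"gripper": 1,"translation": [0.024,-0.003,-0.11],"dr": [0,0,0]},{"gripper": 1,"translation": [0,0,0],"dr": [0,0,0]},{"gripper": 1,"translation": [0,0,0],"dr": [0,0,0]},{"gripper": 1,"translation": [0,0,0],"dr": [0,0,0]},{"gripper": 1,"translation": [0,0,0],"dr": [0,0,0]}])

```text
clock: 10.58
eef_pos: [518.3, -7.3, 187.6]
tcp_rot: [2.611, 0.0, 1.444]
contact_force: [0.4, -0.6, -2.8]
opening: 0.172
```

```bash
python3 -c "from pf import *;st()"
```

```text
t 10.5833 plate xyz [151.1  -6.1  82.5] F xyn [-1.  -0.5 -2.7] tilt err [-0.001 -0.    -0.   ] [ 0.03  0.1   2.27 -0.33  0.25 -1.11] eef [518.3  -7.3 187.6] 0.17203211963106063
```

Request:
jog_arm(deltas=[{"gripper": 1,"translation": [0.005,-0.0006,-0.0086],"dr": [0,0,0]},{"gripper": 1,"translation": [0.005,-0.0006,-0.0086],"dr": [0,0,0]},{"gripper": 1,"translation": [0.005,-0.0006,-0.0086],"dr": [0,0,0]},{"gripper": 1,"translation": [0.005,-0.0006,-0.0086],"dr": [0,0,0]},{"gripper": 1,"translation": [0,0,0],"dr": [0,0,0]},{"gripper": 1,"translation": [0,0,0],"dr": [0,0,0]},{"gripper": 1,"translation": [0,0,0],"dr": [0,0,0]}])

```text
clock: 11.17
eef_pos: [520.0, -7.2, 183.4]
tcp_rot: [2.612, 0.0, 1.444]
contact_force: [-0.9, 0.2, -3.1]
opening: 0.175
```

```bash
python3 -c "from pf import *;st()"
```

```text
t 11.1667 plate xyz [150.4  -5.8  78.1] F xyn [-2.4  0.1 -2.2] tilt err [ 0.    -0.    -0.001] [ 0.03  0.12  2.27 -0.34  0.24 -1.1 ] eef [520.   -7.2 183.4] 0.17514130387223578
```

Request:
jog_arm(deltas=[{"gripper": 1,"translation": [0.005,-0.0006,-0.0086],"dr": [0,0,0]},{"gripper": 1,"translation": [0.005,-0.0006,-0.0086],"dr": [0,0,0]},{"gripper": 1,"translation": [0.005,-0.0006,-0.0086],"dr": [0,0,0]},{"gripper": 1,"translation": [0,0,0],"dr": [0,0,0]},{"gripper": 1,"translation": [0,0,0],"dr": [0,0,0]},{"gripper": 1,"translation": [0,0,0],"dr": [0,0,0]}])

```text
clock: 11.67
eef_pos: [521.6, -7.4, 181.0]
tcp_rot: [2.611, 0.0, 1.444]
contact_force: [-1.7, 0.7, 1.5]
opening: 0.172
```

```bash
python3 -c "from pf import *;st()"
```

```text
t 11.6667 plate xyz [150.5  -5.8  75.2] F xyn [-0.8  0.4  2.2] tilt err [-0.    -0.    -0.001] [ 0.03  0.12  2.27 -0.35  0.24 -1.09] eef [521.6  -7.4 181. ] 0.17215841945378912
```

Contact at about 4.4 N. Press 1.5 mm more and start drawing at ~25 mm/s down the plate, 2 mm per row.

Request:
jog_arm(deltas=[{"gripper": 1,"translation": [0.005,-0.0006,-0.0086],"dr": [0,0,0]},{"gripper": 1,"translation": [0.0025,-0.0003,-0.0043],"dr": [0,0,0]},{"gripper": 1,"translation": [0,0,0],"dr": [0,0,0]},{"gripper": 1,"translation": [0,0,0],"dr": [0,0,0]},{"gripper": 1,"translation": [-0.0171,0.0022,-0.0101],"dr": [0,0,0]},{"gripper": 1,"translation": [-0.0171,0.0022,-0.0101],"dr": [0,0,0]},{"gripper": 1,"translation": [-0.0171,0.0022,-0.0101],"dr": [0,0,0]},{"gripper": 1,"translation": [-0.0171,0.0022,-0.0101],"dr": [0,0,0]},{"gripper": 1,"translation": [-0.0171,0.0022,-0.0101],"dr": [0,0,0]},{"gripper": 1,"translation": [-0.0171,0.0022,-0.0101],"dr": [0,0,0]}])

```text
clock: 12.5
eef_pos: [511.8, -6.1, 173.5]
tcp_rot: [2.612, 0.0, 1.444]
contact_force: [-1.0, 1.3, 3.7]
opening: 0.173
```

```bash
python3 -c "from pf import *;st()"
```

```text
t 12.5 plate xyz [138.3  -5.8  73.7] F xyn [0.9 1.2 3.8] tilt err [-0.    -0.    -0.001] [ 0.04  0.12  2.3  -0.4   0.21 -1.04] eef [511.8  -6.1 173.5] 0.17312831986316263
```

Request:
jog_arm(deltas=[{"gripper": 1,"translation": [-0.0171,0.0022,-0.0101],"dr": [0,0,0]},{"gripper": 1,"translation": [-0.0171,0.0022,-0.0101],"dr": [0,0,0]},{"gripper": 1,"translation": [-0.0171,0.0022,-0.0101],"dr": [0,0,0]},{"gripper": 1,"translation": [-0.0171,0.0022,-0.0101],"dr": [0,0,0]},{"gripper": 1,"translation": [-0.0171,0.0022,-0.0101],"dr": [0,0,0]},{"gripper": 1,"translation": [-0.0171,0.0022,-0.0101],"dr": [0,0,0]},{"gripper": 1,"translation": [-0.0171,0.0022,-0.0101],"dr": [0,0,0]},{"gripper": 1,"translation": [-0.0171,0.0022,-0.0101],"dr": [0,0,0]}])

```text
clock: 13.17
eef_pos: [498.1, -4.4, 165.3]
tcp_rot: [2.612, 0.0, 1.444]
contact_force: [-0.7, 0.6, 4.0]
opening: 0.175
```

```bash
python3 -c "from pf import *;st()"
```

```text
t 13.1667 plate xyz [122.2  -5.8  73.7] F xyn [1.3 0.5 3.8] tilt err [ 0.    -0.    -0.001] [ 0.04  0.12  2.33 -0.48  0.19 -0.96] eef [498.1  -4.4 165.3] 0.17504803631000862
```

Steady at ~6 N. Continuing.

Request:
jog_arm(deltas=[{"gripper": 1,"translation": [-0.0171,0.0022,-0.0101],"dr": [0,0,0]},{"gripper": 1,"translation": [-0.0171,0.0022,-0.0101],"dr": [0,0,0]},{"gripper": 1,"translation": [-0.0171,0.0022,-0.0101],"dr": [0,0,0]},{"gripper": 1,"translation": [-0.0171,0.0022,-0.0101],"dr": [0,0,0]},{"gripper": 1,"translation": [-0.0171,0.0022,-0.0101],"dr": [0,0,0]},{"gripper": 1,"translation": [-0.0171,0.0022,-0.0101],"dr": [0,0,0]},{"gripper": 1,"translation": [-0.0171,0.0022,-0.0101],"dr": [0,0,0]},{"gripper": 1,"translation": [-0.0171,0.0022,-0.0101],"dr": [0,0,0]},{"gripper": 1,"translation": [-0.0171,0.0022,-0.0101],"dr": [0,0,0]},{"gripper": 1,"translation": [-0.0171,0.0022,-0.0101],"dr": [0,0,0]},{"gripper": 1,"translation": [-0.0171,0.0022,-0.0101],"dr": [0,0,0]},{"gripper": 1,"translation": [-0.0171,0.0022,-0.0101],"dr": [0,0,0]}])

```text
clock: 14.17
eef_pos: [477.6, -1.8, 153.2]
tcp_rot: [2.612, 0.0, 1.444]
contact_force: [-0.5, -0.2, 4.2]
opening: 0.171
```

```bash
python3 -c "from pf import *;st()"
```

```text
t 14.1667 plate xyz [98.3 -5.8 73.7] F xyn [ 1.7 -0.2  3.9] tilt err [ 0.    -0.    -0.001] [ 0.05  0.12  2.38 -0.65  0.15 -0.77] eef [477.6  -1.8 153.2] 0.17106932614814946
```

Joint 4 is approaching its limit (−1.3), so I'll ease the tilt back by 0.03 rad over the rest.

Request:
jog_arm(deltas=[{"gripper": 1,"translation": [-0.0171,0.0022,-0.0101],"dr": [0.0003,0.0022,0]},{"gripper": 1,"translation": [-0.0171,0.0022,-0.0101],"dr": [0.0003,0.0022,0]},{"gripper": 1,"translation": [-0.0171,0.0022,-0.0101],"dr": [0.0003,0.0022,0]},{"gripper": 1,"translation": [-0.0171,0.0022,-0.0101],"dr": [0.0003,0.0022,0]},{"gripper": 1,"translation": [-0.0171,0.0022,-0.0101],"dr": [0.0003,0.0022,0]},{"gripper": 1,"translation": [-0.0171,0.0022,-0.0101],"dr": [0.0003,0.0022,0]},{"gripper": 1,"translation": [-0.0171,0.0022,-0.0101],"dr": [0.0003,0.0022,0]},{"gripper": 1,"translation": [-0.0171,0.0022,-0.0101],"dr": [0.0003,0.0022,0]},{"gripper": 1,"translation": [-0.0171,0.0022,-0.0101],"dr": [0.0003,0.0022,0]},{"gripper": 1,"translation": [-0.0171,0.0022,-0.0101],"dr": [0.0003,0.0022,0]}])

```text
clock: 15.0
eef_pos: [460.6, 0.5, 143.2]
tcp_rot: [2.647, -0.0, 1.444]
contact_force: [0.0, 0.5, 4.3]
opening: 0.175
```

```bash
python3 -c "from pf import *;st()"
```

```text
t 15.0 plate xyz [78.4 -5.7 73.7] F xyn [2.1 0.5 3.8] tilt err [ 0.035 -0.001 -0.001] [ 0.06  0.12  2.39 -0.57  0.16 -0.85] eef [460.6   0.5 143.2] 0.1747057753819898
```

Request:
jog_arm(deltas=[{"gripper": 1,"translation": [-0.0171,0.0022,-0.0101],"dr": [0,0,0]},{"gripper": 1,"translation": [-0.0171,0.0022,-0.0101],"dr": [0,0,0]},{"gripper": 1,"translation": [-0.0171,0.0022,-0.0101],"dr": [0,0,0]},{"gripper": 1,"translation": [-0.0171,0.0022,-0.0101],"dr": [0,0,0]},{"gripper": 1,"translation": [-0.0171,0.0022,-0.0101],"dr": [0,0,0]},{"gripper": 1,"translation": [-0.0171,0.0022,-0.0101],"dr": [0,0,0]},{"gripper": 1,"translation": [-0.0171,0.0022,-0.0101],"dr": [0,0,0]},{"gripper": 1,"translation": [0,0,0],"dr": [0,0,0]},{"gripper": 1,"translation": [0,0,0],"dr": [0,0,0]},{"gripper": 1,"translation": [0,0,0],"dr": [0,0,0]}])

```text
clock: 15.83
eef_pos: [448.2, 1.9, 135.8]
tcp_rot: [2.648, 0.0, 1.444]
contact_force: [-2.2, 1.5, 2.7]
opening: 0.171
```

```bash
python3 -c "
from pf import *
st();f=r.grab_frame('side');cv2.imwrite('pics/s7.png',cv2.resize(f[120:270,265:405],(560,600),interpolation=cv2.INTER_CUBIC))"
```

```text
t 15.8333 plate xyz [63.9 -5.9 73.6] F xyn [-0.7  1.2  3.5] tilt err [ 0.036 -0.    -0.001] [ 0.07  0.13  2.42 -0.7   0.14 -0.71] eef [448.2   1.9 135.8] 0.17061529906405137
```

View pics/s7.png

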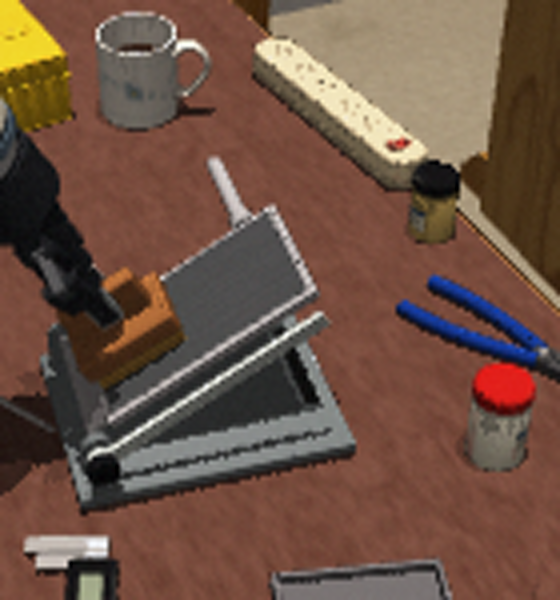

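The block is at the lower end, still flat, and the plate and set arm are parallel. Lifting off and levelling.

Request:
jog_arm(deltas=[{"gripper": 1,"translation": [-0.05,0.006,0.086],"dr": [0,0,0]},{"gripper": 1,"translation": [-0.05,0.006,0.086],"dr": [0,0,0]},{"gripper": 1,"translation": [0,0,0.25],"dr": [0,0,0]},{"gripper": 1,"translation": [0,0,0.25],"dr": [0,0,0]},{"gripper": 1,"translation": [0,0,0.25],"dr": [0,0,0]},{"gripper": 1,"translation": [0,0,0.25],"dr": [0.0057,0.0446,0]},{"gripper": 1,"translation": [0,0,0.1],"dr": [0.0057,0.0446,0]},{"gripper": 1,"translation": [0,0,0],"dr": [0.0057,0.0446,0]},{"gripper": 1,"translation": [0,0,0],"dr": [0.0057,0.0446,0]},{"gripper": 1,"translation": [0,0,0],"dr": [0.0057,0.0446,0]},{"gripper": 1,"translation": [0,0,0],"dr": [0.0057,0.0446,0]},{"gripper": 1,"translation": [0,0,0],"dr": [0.0057,0.0446,0]}])

```text
clock: 16.88
eef_pos: [438.1, 3.2, 263.0]
tcp_rot: [-3.137, -0.001, 1.444]
contact_force: [-0.4, -0.4, -2.2]
opening: 0.174
```

Request:
jog_arm(deltas=[{"gripper": 1,"translation": [0.09,-0.23,0],"dr": [0,0,-0.0113]},{"gripper": 1,"translation": [0.09,-0.23,0],"dr": [0,0,-0.0113]},{"gripper": 1,"translation": [0.09,-0.23,0],"dr": [0,0,-0.0113]},{"gripper": 1,"translation": [0.09,-0.23,0],"dr": [0,0,-0.0113]},{"gripper": 1,"translation": [0.09,-0.23,0],"dr": [0,0,-0.0113]},{"gripper": 1,"translation": [0.09,-0.23,0],"dr": [0,0,-0.0113]},{"gripper": 1,"translation": [0.09,-0.23,0],"dr": [0,0,-0.0113]},{"gripper": 1,"translation": [0.09,-0.23,0],"dr": [0,0,-0.0113]},{"gripper": 1,"translation": [0.09,-0.23,0],"dr": [0,0,-0.0113]},{"gripper": 1,"translation": [0.09,-0.23,0],"dr": [0,0,-0.0113]},{"gripper": 1,"translation": [0.09,-0.23,0],"dr": [0,0,-0.0113]},{"gripper": 1,"translation": [0.09,-0.23,0],"dr": [0,0,-0.0113]}])

```text
clock: 17.88
eef_pos: [546.3, -273.7, 262.1]
tcp_rot: [-3.14, -0.001, 1.23]
contact_force: [-0.0, 0.2, -1.8]
opening: 0.176
```

Request:
jog_arm(deltas=[{"gripper": 1,"translation": [0,0,0],"dr": [0,0,0]},{"gripper": 1,"translation": [0,0,0],"dr": [0,0,0]},{"gripper": 1,"translation": [0,0,0],"dr": [0,0,0]}])

```text
clock: 18.13
eef_pos: [545.9, -272.2, 262.3]
tcp_rot: [-3.14, -0.001, 1.231]
contact_force: [-0.0, 0.1, -2.4]
opening: 0.171
```

```bash
python3 -c "
from edge import *
s=r.sense();print(s['eef_pos'],s['tcp_rot'],s['opening'],s['contact_force']);run(r.grab_frame('side'))"
```

```text
[ 545.86432071 -272.20634521  262.27748043] [-3.13960026e+00 -1.10188836e-03  1.23098339e+00] 0.17131312297603593 [-0.00407163  0.13138919 -2.41792959]
41 0.14 slope ang 0.522  pos ang 0.539  off 8.3
46 0.15 slope ang 0.537  pos ang 0.537  off 5.0
```

Plate slope unchanged. Lowering into the tray.

Request:
jog_arm(deltas=[{"gripper": 1,"translation": [0,0,-0.3],"dr": [0,0,0]},{"gripper": 1,"translation": [0,0,-0.3],"dr": [0,0,0]},{"gripper": 1,"translation": [0,0,-0.3],"dr": [0,0,0]},{"gripper": 1,"translation": [0,0,-0.3],"dr": [0,0,0]},{"gripper": 1,"translation": [0,0,-0.3],"dr": [0,0,0]},{"gripper": 1,"translation": [0,0,-0.2],"dr": [0,0,0]},{"gripper": 1,"translation": [0,0,-0.08],"dr": [0,0,0]},{"gripper": 1,"translation": [0,0,-0.04],"dr": [0,0,0]},{"gripper": 1,"translation": [0,0,-0.03],"dr": [0,0,0]},{"gripper": 1,"translation": [0,0,0],"dr": [0,0,0]},{"gripper": 1,"translation": [0,0,0],"dr": [0,0,0]},{"gripper": 1,"translation": [0,0,0],"dr": [0,0,0]}])

```text
clock: 19.18
eef_pos: [547.5, -273.2, 79.7]
tcp_rot: [3.139, -0.0, 1.231]
contact_force: [0.4, -0.1, -2.2]
opening: 0.175
```

Request:
jog_arm(deltas=[{"gripper": 1,"translation": [0,0,-0.02],"dr": [0,0,0]},{"gripper": 1,"translation": [0,0,-0.015],"dr": [0,0,0]},{"gripper": 1,"translation": [0,0,0],"dr": [0,0,0]},{"gripper": 1,"translation": [0,0,0],"dr": [0,0,0]}])

```text
clock: 19.52
eef_pos: [547.5, -273.2, 75.5]
tcp_rot: [3.139, -0.0, 1.231]
contact_force: [3.1, 0.3, 1.8]
opening: 0.171
```

Touching the floor (≈4 N). Release and lift straight up.

Request:
jog_arm(deltas=[{"gripper": 0,"translation": [0,0,0],"dr": [0,0,0]},{"gripper": -0.2,"translation": [0,0,0],"dr": [0,0,0]},{"gripper": -0.2,"translation": [0,0,0],"dr": [0,0,0]},{"gripper": -0.2,"translation": [0,0,0],"dr": [0,0,0]},{"gripper": -0.2,"translation": [0,0,0.1],"dr": [0,0,0]},{"gripper": -0.2,"translation": [0,0,0.3],"dr": [0,0,0]},{"gripper": -0.2,"translation": [0,0,0.3],"dr": [0,0,0]},{"gripper": -0.2,"translation": [0,0,0.3],"dr": [0,0,0]},{"gripper": -0.2,"translation": [0,0,0.3],"dr": [0,0,0]},{"gripper": -0.2,"translation": [0,0,0.3],"dr": [0,0,0]},{"gripper": -0.2,"translation": [0,0,0],"dr": [0,0,0]},{"gripper": -0.2,"translation": [0,0,0],"dr": [0,0,0]}])

```text
clock: 20.52
eef_pos: [547.6, -273.3, 237.5]
tcp_rot: [3.137, 0.0, 1.231]
contact_force: [0.9, -0.7, 0.2]
opening: 0.599
```

```bash
python3 -c "
from edge import *
f=r.grab_frame('side');run(f);s=r.sense();print(s['eef_pos'],s['contact_force'])
cv2.imwrite('pics/s8.png',cv2.resize(f[120:300,225:425],(800,600)[:2] if 0 else (660,594),interpolation=cv2.INTER_CUBIC))"
```

```text
41 0.15 slope ang 0.521  pos ang 0.539  off 8.3
46 0.15 slope ang 0.536  pos ang 0.536  off 5.0
[ 546.68006217 -272.86297878  235.66023985] [ 0.10173083 -0.57386199 -0.60083451]
```

View pics/s8.png

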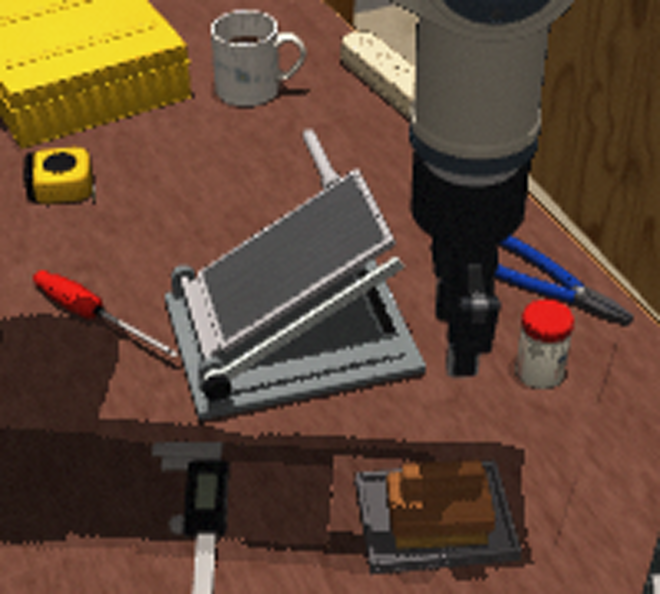

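The block stands upright in the tray at (440,505). The measure (60,175), mug (245,60) and jar (547,345) are in place, and the gripper is clear. Handing in.

```bash
python3 -c "
from rig import r
print(r.sign_off())"
```

```text
the job is handed in; nothing more can be done
None
```

The job is done and handed in at about 20.5 s on the robot's clock; `sign_off()` gives no verdict, so I can't confirm the score.

- **Plate:** I raised it by the side bar to the set arm's slope and let go. At the end the edge fits gave 0.521 to 0.539 rad for the plate and 0.536 rad for the arm. The plate's two fits disagree by about 0.018 rad, but both are within the 0.05 rad limit of the arm. The plate readings were the same just after release, after the stroke and at the end.
- **Stroke:** I drew the block down the plate in one stroke at about 24 mm/s, from about 150 to 64 mm above the hinge (tool position). The push stayed near 6 N at every check. Over the last part I eased the tilt by 0.035 rad to keep joint 4 off its limit; the allowance is 0.12 rad.
- **Block and surroundings:** The last picture shows the block upright in its tray and the gripper clear. The tape measure, mug and jar look to be where they were, but I judged them by eye and did not measure them. I judged the block's placing from the tool position (about 6–7 mm from the tray centre) and did not measure it either.

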